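Load the cartridge carrier and hold the incubator lid

ROBOT

A 6-joint arm with a two-finger parallel gripper is mounted at the origin on the work surface. World frame = base frame: x ahead of the robot, y to its left, z up, the work surface at z = 0. Lengths are in mm, angles in degrees, forces in N, time in s.
With the tool pointing down it reaches from about 350 to 850 mm from the base axis. Payload 8.1 kg.
Tool frame: the origin (TCP) lies at the very end of the fingers, on their centre line; the grasp point (between the pads) lies 19 mm behind it (r.grip_depth is the distance from the TCP to the grasp point, in mm); y points along the fingers, z is the direction in which the jaws open and shut, and the axes are right-handed (so a half turn about y gives the same grasp; the last joint's range is limited). The gripper opens to 85 mm and grips with 20 to 120 N. Pads are 22 mm wide; open, the fingers measure 114 mm over their backs; the gripper's body (76 mm by 85 mm) begins 54 mm behind the grasp point. The pads swing forward as they close: fully open they stand 13 mm farther back than shut.
Start: joints at [66.727, 7.471, 85.268, -0, 87.261, -4.893], TCP at [189.174, 569.402, 231.292] pointing down, gripper open.
Joint ranges: [-169.43, 169.43], [-51.17, 129.36], [1.28, 143.12], [-76.62, 256.62], [0, 156.53], [-152.29, 152.29]. Speed limits (degrees/s): [136.94, 136.94, 159.86, 180, 180, 180].

INTERFACE

Orientations are given as [roll, pitch, yaw] about the fixed x, y, z axes, in that order (R = Rz(yaw) Ry(pitch) Rx(roll)).
In Python, from bench import readout, eyes, r gives the robot as it stands. The module is installed in compiled form; this text tells all that it offers.
- The arm moves only by the tool move_arm, never from a script. Its argument "motion" is text: rows parted by semicolons, each of 6 numbers parted by spaces: the shift along the world's x, y, z in cm, then the turn, a rotation vector about the world's x, y, z in degrees. A call has 1 to 10 rows; each row is the pose to reach, as a shift and turn from the pose commanded when the call began; what a row does not reach only later rows make up. A row lasts 1/12 s, in which the tool goes at most 41.7 mm and 7.16 degrees, less where a joint would pass 70% of its speed; a pose out of reach is approached as far as the arm can. A call with a gripper value outside its range is refused whole. "fingers" is the finger opening in cm, from 0 to 8.54, set as the call begins (left out, the last holds). The fingers move at their own pace and stop on an object; "squeeze" is the grip in N (left out, the last holds). Time passes only in rows, so rows that repeat a pose let the fingers close. It gives the time, the measured TCP pose, the force and the opening at its end, in the units of the state.
- readout.sense(): the state, without advancing time (a new reading comes with each control period).
- eyes.snapshot(name): name is "scene" or "top"; returns a dict with "image" (384x512x3 uint8, blue, green, red), "fx", "fy", "cx", "cy" (pixels), "world_to_cam" (4x4, takes a point from world to camera coordinates). Camera axes: x right, y down, z forward; pixel columns grow to the right and rows downward; lengths in mm; the calibration is good to about 2 mm. A picture is of the moment at which its call begins. There is no depth.
- r.hand_in(): hands the job in, once; it reports no verdict.
The state is a dict: "time": time; "joint_pos": joint angles; "qd": joint speeds; "joint_efforts": joint torques, N m; "tool_pos": TCP position; "tcp_rot": TCP orientation; "ft_force": force on the tool from outside, world axes, zero at the start; "wrist_torque": the same for the moment, N m; "finger_gap": finger opening in mm.
Only numpy, scipy, OpenCV 4.12 (cv2) and the standard library are available. Lean on these libraries where they do the work, as an engineer would, in place of code of your own. Each camera call takes 0.05 s, during which the arm holds its last target. There are 200 camera calls.

TASK

Stand the two tabbed reagent cartridges in the two nests of the carrier, fully home, each with its tab in the tab slot of its nest, and let go of them. Then lift the incubator's lid by its pull bar and hold it open at about 50 degrees, still, so that a colleague can reach in: finish while holding the lid there with the gripper's fingers, do not let go of it. Leave the other things on the bench where they are.

Things in the scene. Friction and masses are not known exactly. Their poses are not given: they have to be found in the camera images.
- cart_a_mid (a point): centre (half-way up) of one of two identical grey plastic reagent cartridges standing on the bench: an upright block 60 mm long (its x), 28 mm wide (its y), 45 mm tall (its z), about 70 g, top face covered with foil. A tab sticks out of one end only, at the foot of the +x end: 20 mm long, 12 mm wide, 10 mm high
- cart_a_tab (a point): middle of that cartridge's tab: 40 mm from the cartridge's centre along its +x and 5 mm above its underside
- cart_b_mid (a point): centre (half-way up) of one of two identical grey plastic reagent cartridges standing on the bench: an upright block 60 mm long (its x), 28 mm wide (its y), 45 mm tall (its z), about 70 g, top face covered with foil. A tab sticks out of one end only, at the foot of the +x end: 20 mm long, 12 mm wide, 10 mm high
- cart_b_tab (a point): middle of that cartridge's tab: 40 mm from the cartridge's centre along its +x and 5 mm above its underside
- carrier: aluminium carrier screwed to the bench, 104 x 150 mm, 14 mm high; origin under its centre. Two nests side by side along its y, 75 mm apart; both have their tab slot at the carrier's +x end (broadly away from the robot). A cartridge put in the wrong way round stands on the wall and does not go home. Either cartridge may go into either nest
- nest_left (a point): where the centre of a cartridge is when fully home in the carrier's left (+y) nest (26.5 mm above the bench; axes as the carrier's). The nest is a pocket 67 x 35 mm and 10 mm deep; its floor is 4 mm and its rim 14 mm above the bench
- nest_left_slot (a point): where the middle of the cartridge's tab is then: in the 19 mm wide slot through the +x end wall of the left (+y) nest
- nest_right (a point): where the centre of a cartridge is when fully home in the carrier's right (-y) nest (26.5 mm above the bench; axes as the carrier's). The nest is a pocket 67 x 35 mm and 10 mm deep; its floor is 4 mm and its rim 14 mm above the bench
- nest_right_slot (a point): where the middle of the cartridge's tab is then: in the 19 mm wide slot through the +x end wall of the right (-y) nest
- lid (a joint): opening angle of the incubator's lid in rad: 0 shut, grows as the front edge rises, stop at 1.25. The lid, with its bar, weighs about 0.35 kg (0.3 to 0.45), turns freely, and falls shut from any angle when let go
- lid_bar (a point): middle of the lid's pull bar: a level round steel bar, 12 mm thick, 100 mm free length along the lid's y, held by an arm at each end 50 mm in front of the lid's front edge, so that fingers fit on both sides of it from above; 106.5 mm above the bench when shut and clear of everything below. Axes are the lid's: x points from the bar to the hinge, z out of the lid's top face. The bar can turn between the finger pads as the lid swings
- lid_hinge (a point): middle of the lid's hinge line, which runs along its y on the far top edge of the incubator (a white box 180 mm deep, 240 wide, 100 high, fixed to the bench), 100.5 mm above the bench. In the lid's axes the bar is 230 mm from it along -x and 6 mm along +z; the lid plate is 180 x 240 x 12 mm
- dish: bystander, to be left alone: a closed clear petri dish, 60 mm across, 14 mm high; origin at its underside
- jar: bystander, to be left alone: a small white screw-cap specimen jar, 40 mm across, 55 mm high; origin at its underside
- reagent: bystander, to be left alone: an amber reagent bottle with a white cap, 60 mm across, 100 mm high; origin at its underside
- pipette: bystander, to be left alone: a hand-held electronic pipette lying on the bench, 260 mm long, 26 mm high; origin at its underside
There are look-alikes about, which are no part of the job. Of the things that look like the carrier, the smallest one is meant.

How it is judged:
By the outcome, as a careful person would: the job done as asked, in the order asked, and still so for the second after the job is handed in, while the arm keeps its last pose, push and grip.
It also fails if it takes over 67 s, if anything falls off the work surface, if the arm or the gripper's body presses on something with over 40 N, if the wrist force passes 120 N, or if a joint passes its speed limit or range.

## Working session

There is one attempt and no reset: what is moved stays moved. The work goes in short steps, Python scripts to look and compute and a tool call to move; the robot and the scene stay as the last step left them, time stands still between calls to the robot, and variables do not carry over. Pictures are saved under pics/ and viewed, about 8 in all and at most 12, crops included, and the job is handed in when it is done.

Besides the shell and the picture viewer there is one more tool, called after "Call:" as a command line: name --argument value ..., lists and objects as JSON in quotes. move_arm: Moves the arm, as the interface text tells. Its arguments: {"type":"object","properties":{"motion":{"type":"string"},"fingers":{"type":"number"},"squeeze":{"type":"number"}},"required":["motion"]}

```bash
mkdir -p pics; cat > h.py <<'E'
import numpy as np, cv2
from bench import readout, eyes, r
def snap(n,f):
    s=eyes.snapshot(n); cv2.imwrite('pics/'+f,s['image']); np.savez('pics/'+f[:-4]+'.npz',**s); return s
def ray(s,u,v,z):
    M=np.array(s['world_to_cam']);R,t=M[:3,:3],M[:3,3];o=-R.T@t
    d=R.T@np.array([(u-s['cx'])/s['fx'],(v-s['cy'])/s['fy'],1]);return o+d*(z-o[2])/d[2]
def proj(s,p):
    M=np.array(s['world_to_cam']);c=M[:3,:3]@np.array(p,float)+M[:3,3];return np.array([s['fx']*c[0]/c[2]+s['cx'],s['fy']*c[1]/c[2]+s['cy']])
E
python3 - <<'E'
from h import *
a=snap('top','t0.png');b=snap('scene','s0.png')
for s in(a,b):
    M=np.array(s['world_to_cam']);print(s['fx'],s['cx'],s['cy'],-M[:3,:3].T@M[:3,3],M[:3,:3].round(2).tolist())
cv2.imwrite('pics/t0b.png',cv2.resize(a['image'],(800,600),interpolation=cv2.INTER_CUBIC))
cv2.imwrite('pics/s0b.png',cv2.resize(b['image'],(800,600),interpolation=cv2.INTER_CUBIC))
print(readout.sense())
E
```

```text
491.9975616976757 253.46960762129692 191.92859422523364 [ 225.09703739   45.76266364 1360.0957742 ] [[0.01, -1.0, -0.0], [-0.98, -0.01, -0.21], [0.21, 0.0, -0.98]]
353.5882030796594 256.466033279894 192.41103961493783 [1376.97535879   72.10081617  646.18427912] [[-0.04, 1.0, -0.02], [0.52, 0.01, -0.86], [-0.85, -0.04, -0.52]]
{'time': 0.1, 'joint_pos': array([ 6.67257412e+01,  7.50924423e+00,  8.53227130e+01, -2.09168341e-03,
        8.72619118e+01, -4.89453904e+00]), 'qd': array([ 0.04423572, -0.06252194, -0.23309138,  0.04856256,  0.02611518,
       -0.03877228]), 'joint_efforts': array([-2.55453028e-05, -5.70957863e+01, -5.01936686e+01, -2.82502688e-04,
        8.31260229e-03,  4.52433858e-05]), 'tool_pos': array([188.99913427, 568.93737628, 230.36848668]), 'tcp_rot': array([-9.00937049e+01,  5.92757248e-03, -1.83796230e+01]), 'ft_force': array([ 0.19923101,  0.36168399, -0.07983042]), 'wrist_torque': array([-0.01743055, -0.01791776,  0.04523466]), 'finger_gap': 85.59845165742061}
```

View pics/t0b.png

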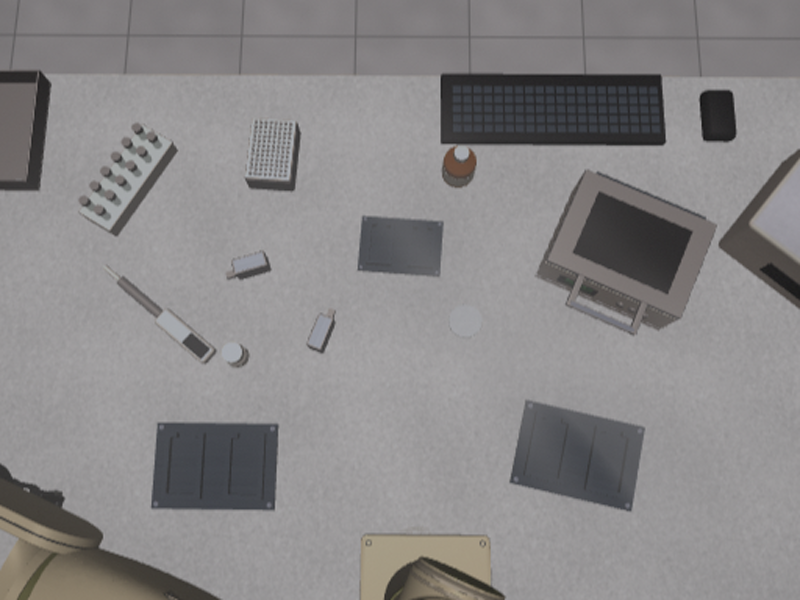

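View pics/s0b.png

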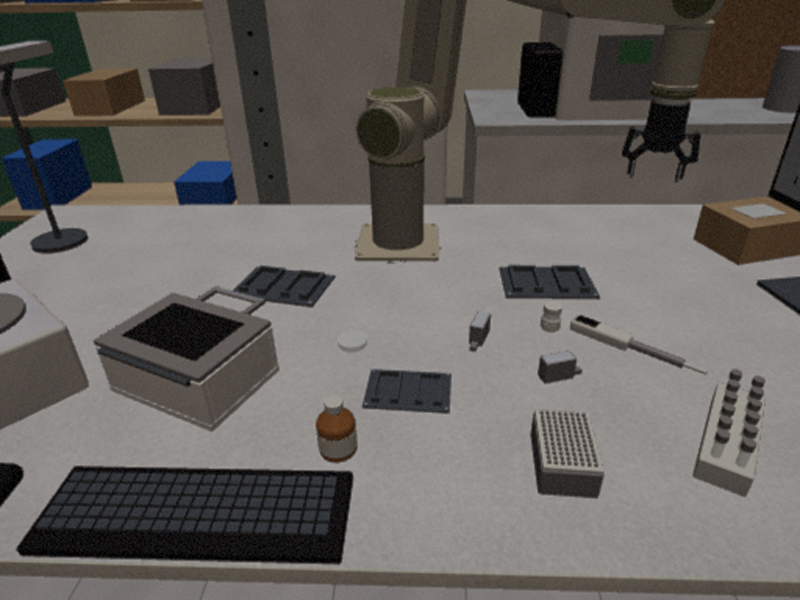

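Top view (800x600 scale): there are three carrier-like plates, at (400,246), (215,466) and (578,455). The one at (400,246) is smallest, so I choose it. The cartridges are at (248,265), with its tab to the lower left, and (321,331), with its tab to the upper right. The incubator bar is at (605,317). Next is one close crop to check.

```bash
python3 - <<'E'
from h import *
a=dict(np.load('pics/t0.npz'));im=a['image']
c=im[130:240,140:290];cv2.imwrite('pics/c0.png',cv2.resize(c,None,fx=5.3,fy=5.3,interpolation=cv2.INTER_CUBIC))
g=cv2.cvtColor(im,cv2.COLOR_BGR2GRAY);
m=((g<100)*255).astype(np.uint8)
for x in cv2.findContours(m,cv2.RETR_EXTERNAL,cv2.CHAIN_APPROX_SIMPLE)[0]:
    if cv2.contourArea(x)>1500:
        rc=cv2.minAreaRect(x);B=cv2.boxPoints(rc);P=np.array([ray(a,u,v,14)[:2] for u,v in B])
        print(np.round(rc[0]),P.mean(0).round(1),np.linalg.norm(P[1]-P[0]).round(1),np.linalg.norm(P[2]-P[1]).round(1),P.round(0).tolist())
E
```

```text
[ 52. 367.] [ 45.8 575.2] 177.6 442.8 [[81.0, 807.0], [235.0, 719.0], [5.0, 340.0], [-138.0, 434.0]]
[137. 298.] [220.7 360.3] 216.6 141.3 [[291.0, 473.0], [292.0, 256.0], [151.0, 250.0], [149.0, 462.0]]
[370. 291.] [ 242.6 -263.5] 142.9 216.1 [[197.0, -141.0], [335.0, -177.0], [287.0, -388.0], [151.0, -347.0]]
[256. 157.] [613.1  44.7] 101.3 149.1 [[568.0, 121.0], [669.0, 116.0], [659.0, -33.0], [558.0, -25.0]]
[405. 155.] [ 623.2 -378.6] 133.8 187.4 [[600.0, -266.0], [722.0, -321.0], [645.0, -492.0], [525.0, -434.0]]
[486. 146.] [ 653.4 -610.4] 148.5 299.3 [[802.0, -550.0], [803.0, -698.0], [505.0, -668.0], [504.0, -526.0]]
[353.  69.] [ 885.9 -242.3] 146.8 426.6 [[811.0, -31.0], [958.0, -32.0], [960.0, -458.0], [814.0, -449.0]]
```

View pics/c0.png

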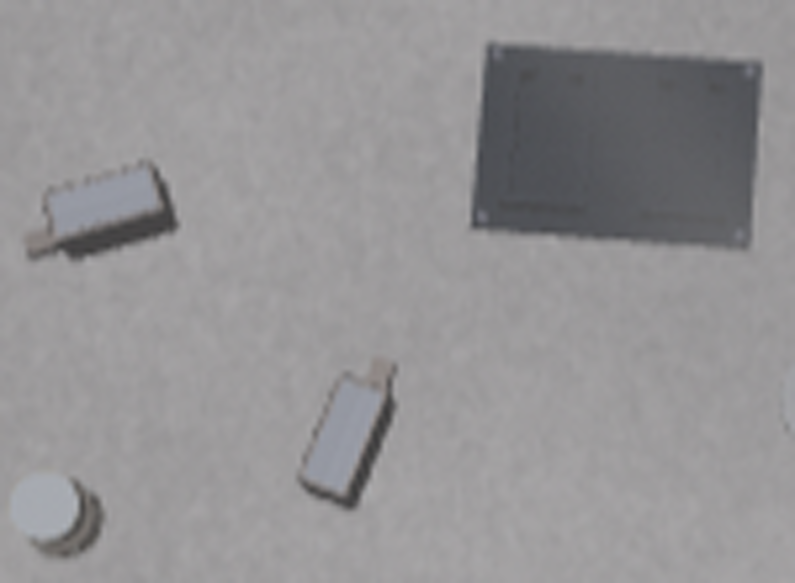

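The crop shows plate (472–760, 43–247), measured at 101x149 mm, so it is the right carrier, with slots at its far (upper) edge. One cartridge has its foil at (100,200) and tab at (40,243). The other has its foil at (345,432) and tab at (383,373).

```bash
python3 - <<'E'
from h import *
a=dict(np.load('pics/t0.npz'));im=a['image'].astype(int)
cr=lambda u,v:(140+u/5.3-.4,130+v/5.3-.4)
C=np.array([ray(a,*cr(u,v),14)[:2] for u,v in [(488,43),(762,62),(750,247),(472,228)]])
print('carrier',C.round(1).tolist(),C.mean(0), np.degrees(np.arctan2(*(C[0]-C[1]))),np.degrees(np.arctan2(*(C[3]-C[2]))),[np.linalg.norm(C[i]-C[i-1]).round(1) for i in range(4)])
m=((im[...,0]-im[...,2]>10)&(im[...,0]>125)).astype(np.uint8)*255
m[:, 0:135]=0
for x in cv2.findContours(m,cv2.RETR_EXTERNAL,cv2.CHAIN_APPROX_NONE)[0]:
    A=cv2.contourArea(x)
    if 60<A<1000:
        P=np.array([ray(a,u,v,45)[:2] for u,v in x[:,0]]).astype(np.float32);print('foil',x[:,0].mean(0),A,cv2.minAreaRect(P))
for n,(u,v) in dict(A=(383,373),B=(40,243)).items(): print('tab',n,ray(a,*cr(u,v),10))
for s,pts in((a,[(568,303),(638,330)]),):
    P=[ray(s,u*.64,v*.64,106.5) for u,v in pts];print('bar',P,np.degrees(np.arctan2(*(P[0]-P[1])[:2])))
print([ray(a,u*.64,v*.64,106.5).round() for u,v in[(590,172),(715,222),(540,272),(668,326)]])
cv2.imwrite('pics/c1.png',cv2.resize(a['image'][100:220,340:470],None,fx=5,fy=5,interpolation=cv2.INTER_CUBIC))
E
```

```text
carrier [[670.5, 114.1], [660.6, -34.0], [557.8, -27.0], [567.3, 120.9]] [614.03853223  43.51380272] 3.8023787220083243 3.6711340002125112 [np.float64(103.4), np.float64(148.4), np.float64(103.0), np.float64(148.2)]
foil [204.13636364 211.95454545] 107.0 ((450.21282958984375, 183.64768981933594), (19.399005889892578, 50.03546905517578), 68.56837463378906)
foil [158.8        167.62222222] 90.5 ((572.6964721679688, 312.2934265136719), (17.376964569091797, 50.46831130981445), 17.431760787963867)
tab A [489.13397462 166.76109822  10.        ]
tab B [558.62419406 351.48831751  10.        ]
bar [array([ 488.81997172, -236.12751188,  106.5       ]), array([ 443.95911412, -349.9225843 ,  106.5       ])] 21.5155965168191
[array([ 720., -283.,  106.]), array([ 631., -492.,  106.]), array([ 542., -191.,  106.]), array([ 451., -400.,  106.])]
```

View pics/c1.png

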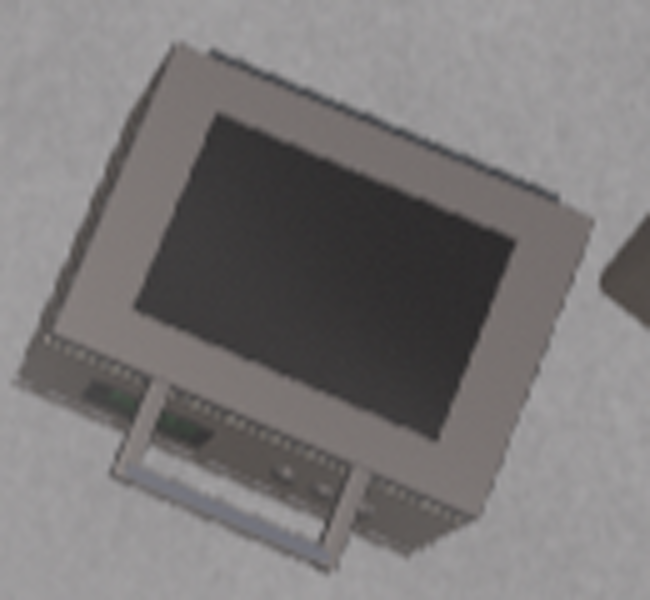

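The incubator crop shows the bar from (118,470) to (328,560) and the lid's corners at (175,42), (595,218), (480,515) and (55,332). I'll check the cartridges and carrier against the scene view before moving.

```bash
python3 - <<'E'
from h import *
a=dict(np.load('pics/s0.npz'));im=a['image'].astype(int)
for t in (4,):
  m=((im[...,0]-im[...,2]>t)&(im[...,0]>120)).astype(np.uint8)*255
  for x in cv2.findContours(m,cv2.RETR_EXTERNAL,cv2.CHAIN_APPROX_NONE)[0]:
    c=x[:,0].mean(0)
    if cv2.contourArea(x)>15 and 295<c[0]<380 and 190<c[1]<245:
        P=np.array([ray(a,u,v,45)[:2] for u,v in x[:,0]]).astype(np.float32);print('foil',c,len(x),cv2.minAreaRect(P))
for p in[(450.2,183.6,45),(572.7,312.3,45)]:print(proj(a,p))
g=cv2.cvtColor(a['image'],cv2.COLOR_BGR2GRAY);m=((g<95)*255).astype(np.uint8)
for x in cv2.findContours(m,cv2.RETR_EXTERNAL,cv2.CHAIN_APPROX_NONE)[0]:
    if cv2.contourArea(x)>400:
        c=x[:,0].mean(0)
        if 225<c[0]<295 and 230<c[1]<270:
            P=np.array([ray(a,u,v,10)[:2] for u,v in x[:,0]]).astype(np.float32);print('carrier',cv2.minAreaRect(P))
t=dict(np.load('pics/t0.npz'));f=lambda u,v,z:ray(t,340+u/5-.4,100+v/5-.4,z)[:2].round(1)
print('lid',[f(u,v,112.5).tolist() for u,v in[(175,42),(595,218),(480,515),(55,332)]])
print('bar',[f(u,v,106.5).tolist() for u,v in[(118,470),(328,560),(135,475),(323,552)]])
cv2.imwrite('pics/c2.png',cv2.resize(a['image'][150:280,50:400],None,fx=2.28,fy=3,interpolation=cv2.INTER_CUBIC))
E
```

```text
foil [356.22222222 228.13888889] 36 ((573.7847900390625, 310.84393310546875), (17.300029754638672, 49.291160583496094), 18.109357833862305)
foil [306.80645161 203.96774194] 31 ((450.10150146484375, 183.1732635498047), (17.699234008789062, 47.8489990234375), 68.23694610595703)
[307.23318431 203.68865676]
[357.17757279 227.90688634]
carrier ((627.6919555664062, 44.1325798034668), (147.64283752441406, 106.3907241821289), 86.09950256347656)
lid [[723.8, -274.0], [626.3, -491.7], [465.9, -419.7], [562.1, -203.9]]
bar [[489.7, -235.3], [442.9, -341.8], [487.1, -244.1], [447.0, -339.5]]
```

Both views agree within about 2 mm. I start with cartridge B, at (573.2,311.6) with yaw 107.7.

Call:
move_arm --motion "4 -2.6 0 0 0 -7;8 -5.3 -1 0 0 -14;12 -8 -2 0 0 -21;16 -10.6 -3 0 0 -28;20 -13.2 -4 0 0 -35;23.5 -15.8 -5 0 0 -42;27 -18.2 -6 0 0 -49;30.5 -20.6 -7 0 0 -53.9;34 -23 -8 0 0 -53.9;36.8 -24.8 -9 0 0 -53.9" --fingers 6

```text
time: 0.93
tool_pos: [528.6, 339.8, 150.1]
tcp_rot: [-90.0, -0.0, -72.3]
ft_force: [0.9, 0.1, -0.9]
finger_gap: 59.9
```

Call:
move_arm --motion "1.6 -1.0 -2 0 0 0;1.6 -1.0 -5 0 0 0;1.6 -1.0 -5 0 0 0;1.6 -1.0 -5 0 0 0"

```text
time: 1.27
tool_pos: [541.1, 330.2, 98.0]
tcp_rot: [-90.4, -0.0, -72.3]
ft_force: [-0.3, -0.7, 0.7]
finger_gap: 59.9
```

Call:
move_arm --motion "3.1 -1.8 -1 0 0 0;3.1 -1.8 -1.8 0 0 0;3.1 -1.8 -1.8 0 0 0;3.1 -1.8 -1.8 0 0 0;3.1 -1.8 -1.8 0 0 0"

```text
time: 1.68
tool_pos: [574.1, 314.5, 84.4]
tcp_rot: [-89.9, 0.0, -72.2]
ft_force: [-0.2, -0.2, 0.2]
finger_gap: 59.8
```

```bash
python3 - <<'E'
from h import *
a=snap('top','t1.png');b=snap('scene','s1.png');s=readout.sense();print(s['tool_pos'],s['tcp_rot'],s['ft_force'])
c=a['image'][130:220,110:210];d=b['image'][180:270,310:410]
cv2.imwrite('pics/c3.png',cv2.resize(np.hstack([c,d]),None,fx=4,fy=4,interpolation=cv2.INTER_CUBIC))
E
```

```text
[574.17187386 314.43545683  84.25449688] [-8.99066323e+01  1.81857584e-02 -7.22101087e+01] [-0.02726942  0.17927435 -0.22253153]
```

View pics/c3.png

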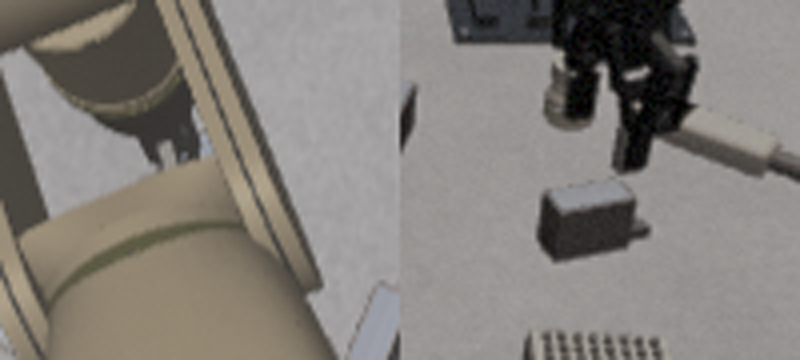

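```bash
python3 - <<'E'
from h import *
b=dict(np.load('pics/s1.npz'));t=dict(np.load('pics/t0.npz'))
f=lambda p:((proj(b,p)-[310,180])*4+[400,0]).round()
T=np.array([574.2,314.4,84.3]);j=np.array([np.cos(np.radians(17.8)),np.sin(np.radians(17.8)),0])
print(f(T),f(T+30*j),f(T-30*j),f([573.2,311.6,45]), 'jar',ray(t,233*.64,352*.64,55),ray(b,(565-400)/4+310,122/4+180,0))
E
```

```text
[600. 147.] [623. 172.] [578. 123.] [588. 192.] jar [410.31744378 328.903807    55.        ] [419.36567647 330.16866828   0.        ]
```

The picture shows the near fingertip at (631,170) against a predicted (623,172), and the cartridge's foil at (590,195). Close enough to go down.

Call:
move_arm --motion "-0.1 -0.3 -2 0 0 0;-0.1 -0.3 -4 0 0 0;-0.1 -0.3 -6 0 0 0;-0.1 -0.3 -6.8 0 0 0;-0.1 -0.3 -6.8 0 0 0;-0.1 -0.3 -6.8 0 0 0"

```text
time: 2.28
tool_pos: [573.1, 310.7, 15.2]
tcp_rot: [-90.0, 0.0, -72.3]
ft_force: [-0.5, -0.7, 0.2]
finger_gap: 60.2
```

Call:
move_arm --motion "0 0 0 0 0 0;0 0 0 0 0 0;0 0 0 0 0 0;0 0 0 0 0 0;0 0 0 0 0 0;0 0 0 0 0 0" --fingers 2 --squeeze 30

```text
time: 2.78
tool_pos: [574.5, 311.0, 16.6]
tcp_rot: [-89.8, 0.0, -72.3]
ft_force: [-1.0, -0.7, 5.5]
finger_gap: 27.8
```

Call:
move_arm --motion "0 0 1 0 0 0;0 0 3 0 0 0;0 0 5 0 0 0;0 0 7 0 0 0;0 0 8 0 0 0;0 0 8 0 0 0;0 0 8 0 0 0"

```text
time: 3.37
tool_pos: [573.6, 310.5, 95.2]
tcp_rot: [-89.9, 0.0, -72.3]
ft_force: [-0.1, -0.1, -1.2]
finger_gap: 27.6
```

Call:
move_arm --motion "0 -2 0 0 0 -7;0 -4 0 0 0 -14;0 -6.5 0 0 0 -21;0 -9 0 0 0 -28;1 -11.5 0 0 0 -35;2 -14 0 0 0 -42;3 -16.5 0 0 0 -49;4 -19 0 0 0 -56;4.2 -21 0 0 0 -63;4.2 -23 0 0 0 -70"

```text
time: 4.2
tool_pos: [614.4, 78.8, 92.4]
tcp_rot: [-90.1, -0.1, -142.7]
ft_force: [0.0, -0.5, -0.9]
finger_gap: 27.7
```

Call:
move_arm --motion "0 0 0 0 0 -7;0 0 0 0 0 -14;0 0 0 0 0 -21;0 0 0 0 0 -28;0 0 0 0 0 -35;0 0 0 0 0 -41.4;0 0 0 0 0 -41.4;0 0 0 0 0 -41.4;0 0 0 0 0 -41.4"

```text
time: 4.95
tool_pos: [614.5, 80.3, 93.6]
tcp_rot: [-90.0, -0.1, 176.5]
ft_force: [0.6, -0.3, -0.9]
finger_gap: 27.6
```

```bash
python3 - <<'E'
from h import *
a=snap('top','t2.png');b=snap('scene','s2.png');s=readout.sense();print(s['tool_pos'],s['tcp_rot'],s['ft_force'],s['joint_pos'])
c=a['image'][100:200,190:310];d=b['image'][180:280,210:310]
cv2.imwrite('pics/c4.png',cv2.resize(np.hstack([c,d]),None,fx=3.6,fy=3.6,interpolation=cv2.INTER_CUBIC))
E
```

```text
[614.90376842  80.36200241  94.14497173] [-8.99939282e+01 -5.25407547e-02  1.76465672e+02] [-0.59388312 -0.26888966 -0.87999674] [ 2.71009606e+00  1.63669806e+01  8.98051901e+01 -3.34007692e-04
  7.38807188e+01  9.62445141e+01]
```

View pics/c4.png

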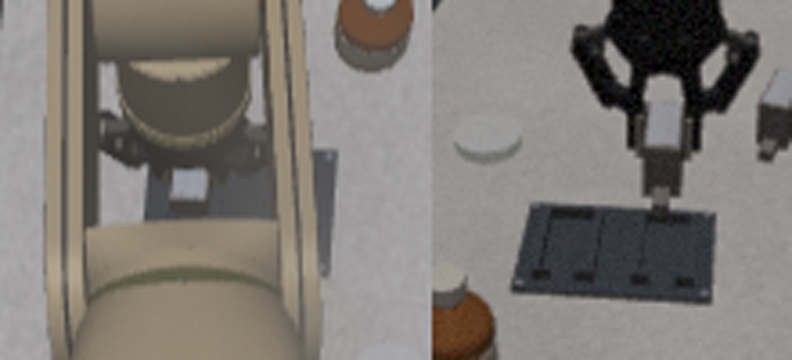

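```bash
python3 - <<'E'
from h import *
b=dict(np.load('pics/s2.npz'))
f=lambda p:((proj(b,p)-[210,180])*3.6+[432,0]).round(1)
th=np.radians(-3.5);X=np.array([np.cos(th),np.sin(th),0]);Y=np.array([-X[1],X[0],0])
c=np.array([614.9,80.4,78.])
for n,p in dict(topedge=c+30*X+[0,0,45],botedge=c+30*X,tabtip=c+50*X+[0,0,5],cl=c+30*X+14*Y+[0,0,45],cr=c+30*X-14*Y+[0,0,45]).items():print(n,f(p))
print('x per mm',f(c+10*X)-f(c),f(c+10*Y)-f(c),f(c+[0,0,10])-f(c))
K=np.array([614,43.5,14])
th=np.radians(-3.75);X=np.array([np.cos(th),np.sin(th),0]);Y=np.array([-X[1],X[0],0])
print('carrier near corners',f(K+52*X+75*Y),f(K+52*X-75*Y),'far',f(K-52*X+75*Y),f(K-52*X-75*Y))
m=b['image'];cv2.imwrite('pics/c5.png',cv2.resize(m[195:270,225:295],None,fx=8,fy=8,interpolation=cv2.INTER_CUBIC))
E
```

```text
topedge [661.6 142. ]
botedge [661.1 192.8]
tabtip [659.4 204.6]
cl [681.5 142.8]
cr [641.7 141.1]
x per mm [-0.8  8.2] [13.5  0.6] [  0.1 -10.9]
carrier near corners [710.3 285. ] [507.4 273.2] far [714.2 196.9] [528.6 187.4]
```

View pics/c5.png

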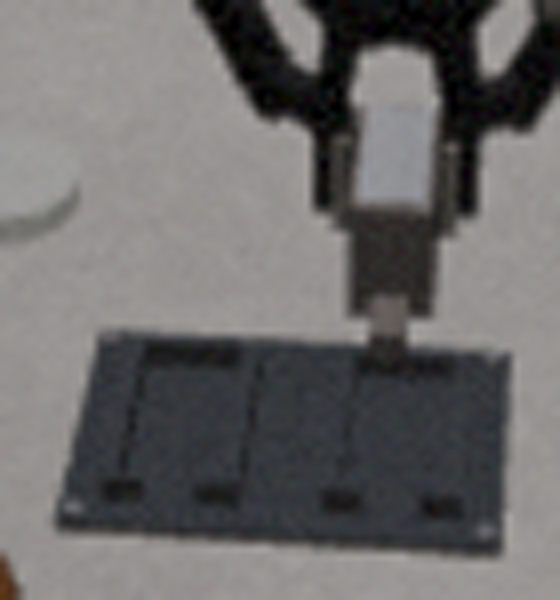

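The tab faces +x and the cartridge is held at yaw −3.5. In c5 the plate's far corners are at (105,333) and (508,352), about 30 px lower than predicted. So the plate is thin, about 4 mm, with 14 mm walls standing on it. I'll recompute the outline at z=4.

```bash
python3 - <<'E'
from h import *
b=dict(np.load('pics/s2.npz'));t=dict(np.load('pics/t0.npz'))
inv=lambda u,v:((u-3.5)/8+225,(v-3.5)/8+195)
f=lambda p:((proj(b,p)-[225,195])*8+3.5).round(1)
cr=lambda u,v:(140+(u-2.15)/5.3,130+(v-2.15)/5.3)
C=np.array([ray(t,*cr(u,v),4)[:2] for u,v in [(488,43),(762,62),(750,247),(472,228)]]);print('top z4',C.mean(0),[np.linalg.norm(C[i]-C[i-1]).round(1) for i in range(4)])
D=np.array([ray(b,*inv(u,v),z)[:2] for u,v,z in [(508,352,4),(105,333,4),(60,530,0),(500,552,0)]]);print('scene',D.round(1).tolist(),D.mean(0))
K=np.array([*C.mean(0),4]);th=np.radians(-3.75);X=np.array([np.cos(th),np.sin(th),0]);Y=np.array([-X[1],X[0],0])
print([f(K+i*52*X+j*75*Y+[0,0,0 if i<0 else -4]) for i,j in((-1,1),(-1,-1),(1,-1),(1,1))])
print('walls top view nest L stub/-xwall z9',[((R:=np.array([*((ray(t,*cr(u,v),9)-K)[:2]),0]))@X,R@Y) for u,v in[(528,77),(577,78),(667,85),(717,88),(545,208),(683,216)]])
print('walls scene z9',[((R:=np.array([*((ray(b,*inv(u,v),9)-K)[:2]),0]))@X,R@Y) for u,v in[(120,490),(215,492),(340,500),(440,505),(190,355),(405,367)]])
E
```

```text
top z4 [616.94465612  43.51338866] [np.float64(104.2), np.float64(149.5), np.float64(103.8), np.float64(149.3)]
scene [[572.1, 120.9], [563.8, -25.3], [664.6, -32.1], [672.3, 114.6]] [618.20650868  44.52048663]
[array([510.2, 348.2]), array([ 98.8, 326.8]), array([ 52.4, 528.4]), array([501.1, 555.1])]
walls top view nest L stub/-xwall z9 [(np.float64(32.7759855201222), np.float64(51.125635700053486)), (np.float64(34.107601933850084), np.float64(24.64063033393925)), (np.float64(33.64544005777877), np.float64(-24.183507021635148)), (np.float64(33.88904538268999), np.float64(-51.24856363861322)), (np.float64(-39.54931744782586), np.float64(36.328661573250294)), (np.float64(-38.67138342999971), np.float64(-37.62048477115885))]
walls scene z9 [(np.float64(41.13297278871284), np.float64(-53.30978135762953)), (np.float64(39.40104624050135), np.float64(-21.356869069241636)), (np.float64(39.788672829652015), np.float64(20.727212680168382)), (np.float64(39.40719728357539), np.float64(54.07775632829318)), (np.float64(-32.31748118563152), np.float64(-38.769454087287606)), (np.float64(-31.9782283608347), np.float64(38.18479044912519))]
```

Call:
move_arm --motion "0.3 0.1 -1.5 0 0 0;0.3 0.1 -3.5 0 0 0;0.3 0.1 -5 0 0 0;0.3 0.1 -5.8 0 0 0;0.3 0.1 -6.2 0 0 0;0.3 0.1 -6.4 0 0 0;0.3 0.1 -6.4 0 0 0;0.3 0.1 -6.4 0 0 0"

```text
time: 5.72
tool_pos: [619.0, 81.4, 31.6]
tcp_rot: [-90.0, 0.1, 176.3]
ft_force: [0.1, -0.2, -0.9]
finger_gap: 27.4
```

Call:
move_arm --motion "0 0 -0.2 0 0 0;0 0 -0.4 0 0 0;0 0 -0.6 0 0 0;0 0 -0.8 0 0 0;0 0 -0.9 0 0 0;0 0 -0.9 0 0 0;0 0 -0.9 0 0 0"

```text
time: 6.3
tool_pos: [618.2, 81.4, 21.6]
tcp_rot: [-90.0, -0.0, 176.3]
ft_force: [0.3, -0.4, -0.5]
finger_gap: 27.2
```

Call:
move_arm --motion "0 0 -0.1 0 0 0;0 0 -0.2 0 0 0;0 0 -0.2 0 0 0;0 0 -0.2 0 0 0"

```text
time: 6.63
tool_pos: [618.6, 81.4, 20.6]
tcp_rot: [-90.0, 0.0, 176.3]
ft_force: [-3.6, 0.6, 5.2]
finger_gap: 27.4
```

```bash
python3 - <<'E'
from h import *
b=snap('scene','s3.png');s=readout.sense();print(s['tool_pos'],s['ft_force'])
cv2.imwrite('pics/c6.png',cv2.resize(b['image'][195:270,225:295],None,fx=8,fy=8,interpolation=cv2.INTER_CUBIC))
E
```

```text
[618.61608322  81.38564657  20.6721547 ] [-3.20563515  0.45351615  5.59133208]
```

View pics/c6.png

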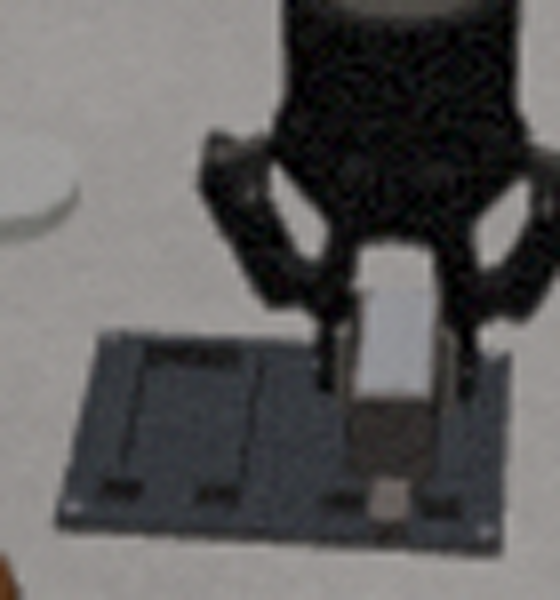

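The picture shows the tab at (388,500), between the stubs at (345,500) and (440,505). Contact came at z=20.6, which puts the underside at 4 mm, so it is home. I let go and go to cartridge A at (450.2,183.4), ψ=−21.5 (ψ is the tool's yaw).

Call:
move_arm --motion "0 0 0 0 0 0;0 0 0 0 0 0;0 0 0 0 0 0;0 0 0 0 0 0;0 0 1 0 0 0;0 0 3 0 0 0;0 0 6 0 0 0;0 0 9 0 0 0;0 0 12 0 0 0;0 0 12 0 0 0" --fingers 5

```text
time: 7.52
tool_pos: [622.6, 81.6, 148.8]
tcp_rot: [-90.1, 0.7, 176.3]
ft_force: [0.7, -0.5, 1.5]
finger_gap: 49.9
```

Call:
move_arm --motion "-1.8 1.1 0 0 0 7;-3.6 2.2 0 0 0 14;-5.4 3.3 0 0 0 21;-7.2 4.4 0 0 0 28;-9 5.5 0 0 0 35;-10.8 6.6 0 0 0 42;-12.6 7.7 0 0 0 49;-14.4 8.8 0 0 0 56;-16.2 9.5 0 0 0 63;-16.8 10.2 0 0 0 70"

```text
time: 8.35
tool_pos: [448.3, 183.9, 140.1]
tcp_rot: [-90.0, -0.0, -113.3]
ft_force: [0.0, 0.1, 0.6]
finger_gap: 50.0
```

Call:
move_arm --motion "0 0 0 0 0 7;0 0 0 0 0 14;0 0 0 0 0 21;0 0 0 0 0 28;0 0 0 0 0 35;0 0 0 0 0 42;0 0 0 0 0 49;0 0 0 0 0 56;0 0 0 0 0 63;0 0 0 0 0 70"

```text
time: 9.18
tool_pos: [450.4, 183.4, 140.4]
tcp_rot: [-90.0, -0.0, -43.3]
ft_force: [-0.2, -0.3, -0.5]
finger_gap: 50.0
```

Call:
move_arm --motion "0 0 0 0 0 7;0 0 0 0 0 14;0 0 0 0 0 21;0 0 0 0 0 22.2;0 0 0 0 0 22.2;0 0 0 0 0 22.2"

```text
time: 9.68
tool_pos: [450.4, 183.4, 140.1]
tcp_rot: [-90.0, -0.0, -21.7]
ft_force: [-0.0, -0.4, 0.1]
finger_gap: 50.2
```

Call:
move_arm --motion "0 0 -3 0 0 0;0 0 -6 0 0 0;0 0 -8.5 0 0 0;0 0 -10.5 0 0 0;0 0 -11.8 0 0 0;0 0 -12.4 0 0 0;0 0 -12.4 0 0 0;0 0 -12.4 0 0 0"

```text
time: 10.35
tool_pos: [450.6, 183.4, 16.2]
tcp_rot: [-90.0, -0.0, -21.6]
ft_force: [-0.1, 0.1, -0.7]
finger_gap: 50.1
```

Call:
move_arm --motion "0 0 0 0 0 0;0 0 0 0 0 0;0 0 0 0 0 0;0 0 0 0 0 0;0 0 0 0 0 0;0 0 0 0 0 0" --fingers 2 --squeeze 30

```text
time: 10.85
tool_pos: [451.6, 183.8, 17.3]
tcp_rot: [-89.9, -0.1, -21.5]
ft_force: [-0.6, -0.2, 7.0]
finger_gap: 27.4
```

Call:
move_arm --motion "0 0 1 0 0 0;0 0 3 0 0 0;0 0 6 0 0 0;0 0 9 0 0 0;0 0 9 0 0 0;0 0 9 0 0 0"

```text
time: 11.35
tool_pos: [452.2, 183.9, 108.8]
tcp_rot: [-89.8, -0.2, -21.5]
ft_force: [0.1, -0.6, -2.2]
finger_gap: 27.2
```

Call:
move_arm --motion "2 -2.1 0 0 0 3;4.4 -4.7 0 0 0 6;6.8 -7.3 0 0 0 9;9.2 -9.9 0 0 0 12;11.6 -12.5 0 0 0 15;14 -15.1 0 0 0 17.8;15.6 -16.8 0 0 0 17.8;16.4 -17.7 0 0 0 17.8;16.4 -17.7 0 0 0 17.8;16.4 -17.7 0 0 0 17.8"

```text
time: 12.18
tool_pos: [613.2, 6.6, 104.5]
tcp_rot: [-90.0, 0.1, -3.7]
ft_force: [-0.3, -0.5, 0.0]
finger_gap: 27.2
```

Call:
move_arm --motion "0 0 -2 0 0 0;0 0 -4 0 0 0;0 0 -5 0 0 0;0 0 -5 0 0 0;0 0 -5 0 0 0"

```text
time: 12.6
tool_pos: [613.0, 7.5, 55.1]
tcp_rot: [-90.0, 0.1, -3.6]
ft_force: [0.7, 0.2, 0.9]
finger_gap: 27.6
```

```bash
python3 - <<'E'
from h import *
b=snap('scene','s4.png');s=readout.sense();print(s['tool_pos'],s['tcp_rot'],s['ft_force'])
f=lambda p:((proj(b,p)-[225,195])*8+3.5).round(1)
th=np.radians(s['tcp_rot'][2]);X=np.array([np.cos(th),np.sin(th),0]);c=s['tool_pos']-[0,0,17.3]
print('topedge,botedge,tabtip',f(c+30*X+[0,0,45]),f(c+30*X),f(c+50*X+[0,0,5]))
cv2.imwrite('pics/c7.png',cv2.resize(b['image'][195:270,225:295],None,fx=8,fy=8,interpolation=cv2.INTER_CUBIC))
E
```

```text
[614.05319194   7.17753896  56.31465258] [-8.99939346e+01  1.82763490e-03 -3.62984576e+00] [ 0.47182388 -0.18653347 -0.76820641]
topedge,botedge,tabtip [167.1 293.2] [171.5 400.9] [163.2 428.3]
```

View pics/c7.png

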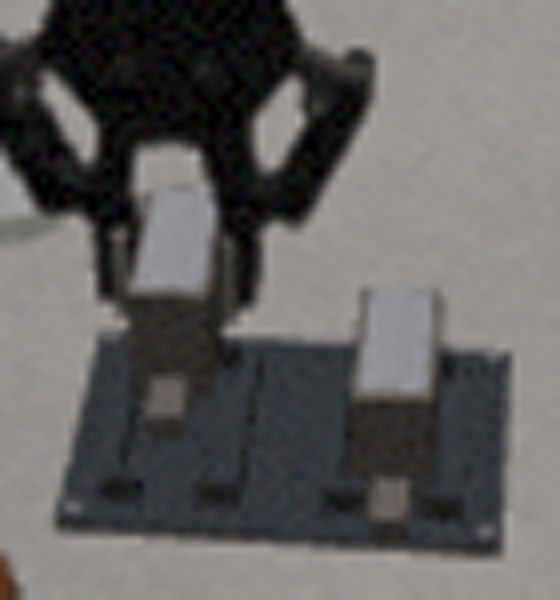

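The cartridge in hand matches the prediction: top edge at (172,293), tab at (166,405), slot centre at (169,490). I shift −1 mm in y and go down.

Call:
move_arm --motion "0.1 -0.1 -1 0 0 0;0.1 -0.1 -2 0 0 0;0.1 -0.1 -2.6 0 0 0;0.1 -0.1 -3 0 0 0;0.1 -0.1 -3.2 0 0 0;0.1 -0.1 -3.3 0 0 0;0.1 -0.1 -3.3 0 0 0"

```text
time: 13.23
tool_pos: [615.2, 5.3, 22.5]
tcp_rot: [-90.0, 0.0, -3.7]
ft_force: [-0.6, 0.9, -0.9]
finger_gap: 27.3
```

Call:
move_arm --motion "0 0 -0.1 0 0 0;0 0 -0.2 0 0 0;0 0 -0.25 0 0 0;0 0 -0.25 0 0 0;0 0 -0.25 0 0 0"

```text
time: 13.65
tool_pos: [615.7, 5.3, 21.4]
tcp_rot: [-90.0, -0.1, -3.7]
ft_force: [-3.1, 0.0, 4.7]
finger_gap: 27.8
```

Call:
move_arm --motion "0 0 0 0 0 0;0 0 0 0 0 0;0 0 0 0 0 0;0 0 0 0 0 0;0 0 1 0 0 0;0 0 3 0 0 0;0 0 6 0 0 0;0 0 9 0 0 0;0 0 12.5 0 0 0;0 0 16 0 0 0" --fingers 5

```text
time: 14.48
tool_pos: [614.7, 5.4, 182.1]
tcp_rot: [-90.0, 0.0, -3.7]
ft_force: [0.8, -0.3, 0.3]
finger_gap: 49.9
```

Call:
move_arm --motion "-1.5 -2.9 0 0 0 -7;-3 -5.9 0 0 0 -14;-4.5 -8.9 0 0 0 -21;-6 -11.9 0 0 0 -28;-7.5 -14.9 0 0 0 -35;-9 -17.9 0 0 0 -42;-10.5 -20.9 0 0 0 -49;-12 -23.9 0 0 0 -56;-13.5 -26.9 0 0 0 -63;-14.8 -29.6 0 0 0 -70"

```text
time: 15.32
tool_pos: [466.2, -292.3, 181.2]
tcp_rot: [-90.0, -0.1, -74.0]
ft_force: [-0.4, -0.3, -0.0]
finger_gap: 49.8
```

Call:
move_arm --motion "0 0 0 0 0 -7;0 0 0 0 0 -14;0 0 0 0 0 -21;0 0 0 0 0 -28;0 0 0 0 0 -35;0 0 0 0 0 -40.4;0 0 0 0 0 -40.4;0 0 0 0 0 -40.4"

```text
time: 15.98
tool_pos: [467.3, -290.7, 180.9]
tcp_rot: [-90.0, -0.0, -113.9]
ft_force: [1.0, 0.4, 0.5]
finger_gap: 50.1
```

```bash
python3 - <<'E'
from h import *
b=snap('scene','s5.png');s=readout.sense();print(s['time'],s['tool_pos'],s['tcp_rot'],s['joint_pos'])
f=lambda p:((proj(b,p)-[60,140])*3.2+1.1).round(1)
print('bar pred',[f([467.5+j*50*.408,-290.5+j*50*.913,106.5]) for j in(-1,0,1)],'tcp',f(s['tool_pos']))
cv2.imwrite('pics/c8.png',cv2.resize(b['image'][140:280,60:300],None,fx=3.2,fy=3.2,interpolation=cv2.INTER_CUBIC))
E
```

```text
16.0333 [ 467.3329294  -290.63709535  180.72155497] [-8.99752582e+01 -4.79749726e-03 -1.13875724e+02] [-3.72165935e+01  1.43854487e+00  9.69381137e+01  1.05226638e-03
  8.15981603e+01 -1.33410238e+01]
bar pred [array([253.9, 145.8]), array([294.5, 156.8]), array([336.5, 168.2])] tcp [280.5  86.7]
```

View pics/c8.png

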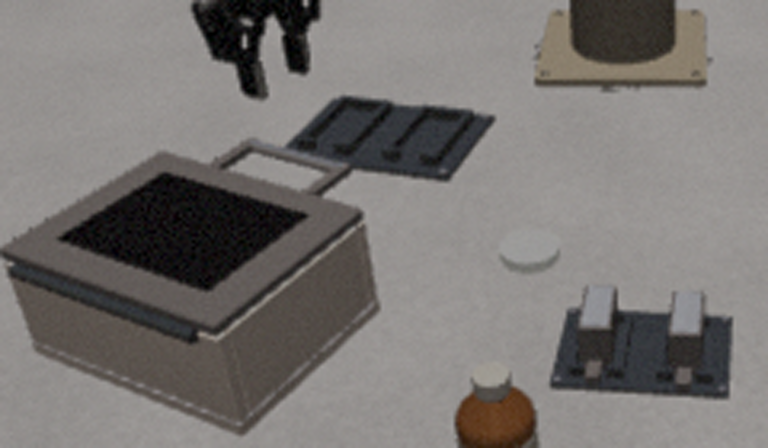

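Both cartridges stand home with their tabs in the slots, at (593,370) and (685,375). The bar is seen from (250,142) to (345,172) with its middle at (298,155), against a predicted (294,157). Going down to grip it.

Call:
move_arm --motion "0 0 -2.5 0 0 0;0 0 -5 0 0 0;0 0 -7 0 0 0;0 0 -8.5 0 0 0;0 0 -9.3 0 0 0;0 0 -9.3 0 0 0;0 0 -9.3 0 0 0"

```text
time: 16.62
tool_pos: [467.3, -290.6, 87.6]
tcp_rot: [-90.0, 0.0, -114.0]
ft_force: [1.0, -0.7, 0.1]
finger_gap: 49.9
```

Call:
move_arm --motion "0 0 0 0 0 0;0 0 0 0 0 0;0 0 0 0 0 0;0 0 0 0 0 0;0 0 0 0 0 0;0 0 0 0 0 0;0 0 0 0 0 0;0 0 0 0 0 0" --fingers 0.6 --squeeze 50

```text
time: 17.28
tool_pos: [465.5, -290.1, 88.6]
tcp_rot: [-90.2, -0.0, -114.1]
ft_force: [-14.6, 6.8, 15.9]
finger_gap: 10.6
```

```bash
python3 - <<'E'
from h import *
s=readout.sense();p=s['tool_pos'];print(s['time'],p,s['ft_force'],s['finger_gap'])
phi=np.radians(-24.0);X=np.array([np.cos(phi),np.sin(phi),0]);Z=np.array([0,0,1])
# grasp stays on the bar; lid angle th, tool tilt k*th back toward the robot. axis = -(lid y)
Y=np.array([-X[1],X[0],0]);k=0.6
for th in np.arange(0,51,2.5):
    t=np.radians(th);b=X*(-230*np.cos(t)-6*np.sin(t)+230)+Z*(230*np.sin(t)+6*np.cos(t)-6)
    a=np.radians(k*th) # tool direction (down) rotates about +Y by a
    d=-Z*np.cos(a)-X*(-np.sin(a))
    q=b+19*(d+Z)
    print(th,(q/10).round(2),(Y*k*th).round(1))
E
```

```text
17.2833 [ 465.49665794 -290.05255995   88.55144387] [-14.61500221   6.78803104  15.8970823 ] 10.594734676076339
0.0 [0. 0. 0.] [0. 0. 0.]
2.5 [ 0.04 -0.02  1.  ] [0.6 1.4 0. ]
5.0 [ 0.12 -0.05  2.  ] [1.2 2.7 0. ]
7.5 [ 0.24 -0.11  3.  ] [1.8 4.1 0. ]
10.0 [ 0.41 -0.18  4.  ] [2.4 5.5 0. ]
12.5 [ 0.61 -0.27  4.98] [3.1 6.9 0. ]
15.0 [ 0.85 -0.38  5.96] [3.7 8.2 0. ]
17.5 [ 1.12 -0.5   6.92] [4.3 9.6 0. ]
20.0 [ 1.44 -0.64  7.87] [ 4.9 11.   0. ]
22.5 [ 1.79 -0.8   8.81] [ 5.5 12.3  0. ]
25.0 [ 2.19 -0.97  9.73] [ 6.1 13.7  0. ]
27.5 [ 2.61 -1.16 10.63] [ 6.7 15.1  0. ]
30.0 [ 3.08 -1.37 11.51] [ 7.3 16.4  0. ]
32.5 [ 3.58 -1.59 12.37] [ 7.9 17.8  0. ]
35.0 [ 4.11 -1.83 13.21] [ 8.5 19.2  0. ]
37.5 [ 4.67 -2.08 14.02] [ 9.2 20.6  0. ]
40.0 [ 5.27 -2.35 14.81] [ 9.8 21.9  0. ]
42.5 [ 5.9  -2.63 15.57] [10.4 23.3  0. ]
45.0 [ 6.55 -2.92 16.29] [11.  24.7  0. ]
47.5 [ 7.24 -3.22 16.99] [11.6 26.   0. ]
50.0 [ 7.95 -3.54 17.66] [12.2 27.4  0. ]
```

The bar is gripped at 10.6 mm. On the geometry, the opening lid leans towards its hinge and stays below the bar, so the tool can stay vertical. I follow the arc without tilt, so the tilted table above is not used.

Call:
move_arm --motion "-0.2 0.1 0.4 0 0 0;-0.15 0.1 1 0 0 0;-0.05 0.05 2 0 0 0;0.05 0 3 0 0 0;0.2 -0.1 3.98 0 0 0;0.4 -0.2 4.95 0 0 0;0.65 -0.3 5.93 0 0 0;0.95 -0.4 6.9 0 0 0;1.25 -0.55 7.83 0 0 0;1.25 -0.55 7.83 0 0 0"

```text
time: 18.12
tool_pos: [479.7, -296.4, 168.1]
tcp_rot: [-90.0, -0.0, -114.1]
ft_force: [-8.8, 0.7, 1.5]
finger_gap: 10.0
```

```bash
python3 - <<'E'
from h import *
s=readout.sense();print(s['time'],s['tool_pos'],s['ft_force'],s['finger_gap'])
E
```

```text
18.1167 [ 479.65209546 -296.44691847  168.11313899] [-8.8117713   0.65582389  1.50981239] 10.003403884774537
```

```bash
python3 - <<'E'
from h import *
a=snap('top','t6.png');b=snap('scene','s6.png')
c=cv2.resize(b['image'][110:250,50:250],None,fx=4,fy=4,interpolation=cv2.INTER_CUBIC)
cv2.imwrite('pics/c9.png',c)
f=lambda p:((proj(b,p)-[50,110])*4+1.5).round(1)
s=readout.sense()
print('tcp,grasp',f(s['tool_pos']),f(s['tool_pos']+[0,0,19]),s['ft_force'],s['finger_gap'])
H=np.array([467-0+230*.9135,-290.5-230*.407,100.5]);X=np.array([.9135,-.407,0]);Y=np.array([.407,.9135,0])
for th in(0,20):
    t=np.radians(th);e=-X*np.cos(t)+np.array([0,0,np.sin(t)]);n=np.array([0,0,np.cos(t)])+X*np.sin(t)
    print(th,'bar ends',f(H+230*e+6*n-50*Y),f(H+230*e+6*n+50*Y),'front corners',f(H+180*e+12*n-120*Y),f(H+180*e+12*n+120*Y))
E
```

```text
tcp,grasp [381.8 253.2] [377.1 229.9] [-7.44851778 -0.37444066  0.15290494] 10.057985618901329
0 bar ends [357.7 302.1] [460.9 330. ] front corners [239.9 306. ] [493.8 378.1]
20 bar ends [322.5 219.6] [429.8 245.8] front corners [205.1 243.4] [467.1 312.6]
```

View pics/c9.png

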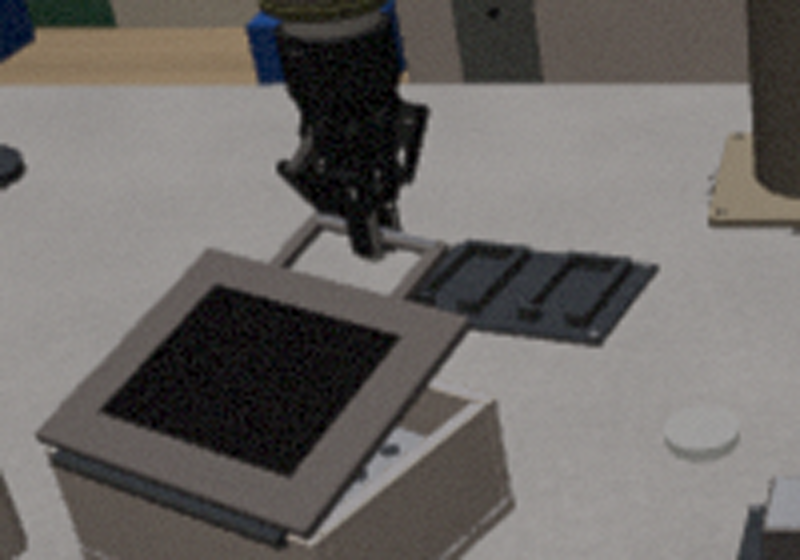

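The lid is at about 19° and the bar is well between the fingers at (370,235). I continue along the arc.

Call:
move_arm --motion "0.15 -0.1 0.5 0 0 0;0.65 -0.3 1.83 0 0 0;1.1 -0.5 2.72 0 0 0;1.55 -0.7 3.59 0 0 0;2.05 -0.95 4.44 0 0 0;2.55 -1.2 5.25 0 0 0;3.1 -1.4 6.04 0 0 0;3.7 -1.7 6.81 0 0 0;4.2 -1.9 7.35 0 0 0;4.2 -1.9 7.35 0 0 0"

```text
time: 19.05
tool_pos: [521.3, -315.2, 243.1]
tcp_rot: [-90.0, -0.0, -114.1]
ft_force: [-16.8, 5.6, 14.7]
finger_gap: 10.3
```

Call:
move_arm --motion "0.2 -0.1 0.4 0 0 0;0.5 -0.2 0.7 0 0 0;0.9 -0.4 1.1 0 0 0;1.3 -0.6 1.45 0 0 0;1.7 -0.8 1.8 0 0 0;1.9 -0.9 2.0 0 0 0;2.1 -0.95 2.2 0 0 0;2.1 -0.95 2.2 0 0 0;2.1 -0.95 2.2 0 0 0;2.1 -0.95 2.2 0 0 0"

```text
time: 19.88
tool_pos: [541.8, -324.5, 265.0]
tcp_rot: [-90.0, -0.1, -114.1]
ft_force: [-15.9, 4.1, 16.1]
finger_gap: 9.9
```

```bash
python3 - <<'E'
from h import *
a=snap('top','t7.png');b=snap('scene','s7.png')
f=lambda p:((proj(b,p)-[50,80])*3+1).round(1)
s=readout.sense()
print(s['time'],s['tool_pos'],s['tcp_rot'],s['ft_force'],s['finger_gap'],s['qd'])
H=np.array([467-0+230*.9135,-290.5-230*.407,100.5]);X=np.array([.9135,-.407,0]);Y=np.array([.407,.9135,0])
for th in(46,50,54):
    t=np.radians(th);e=-X*np.cos(t)+np.array([0,0,np.sin(t)]);n=np.array([0,0,np.cos(t)])+X*np.sin(t)
    print(th,'bar ends',f(H+230*e+6*n-50*Y),f(H+230*e+6*n+50*Y),'front corners',f(H+180*e+12*n-120*Y),f(H+180*e+12*n+120*Y))
cv2.imwrite('pics/c10.png',cv2.resize(b['image'][80:272,50:312],None,fx=3,fy=3,interpolation=cv2.INTER_CUBIC))
E
```

```text
19.9833 [ 541.82592398 -324.50380694  264.94669446] [-9.00205626e+01 -5.21997354e-02 -1.14093838e+02] [-16.28131528   5.3447789   15.76486365] 9.54177600795779 [-0.06278386  0.01745568  0.0675137  -0.02153429 -0.00067486  0.02664772]
46 bar ends [175.8 196.1] [261.3 215.2] front corners [ 94.5 231.6] [300.7 283.4]
50 bar ends [162.4 190.2] [248.8 209.4] front corners [ 83.1 228.1] [290.8 280.2]
54 bar ends [148.3 185.4] [235.5 204.7] front corners [ 71.2 225.4] [280.4 278. ]
```

View pics/c10.png

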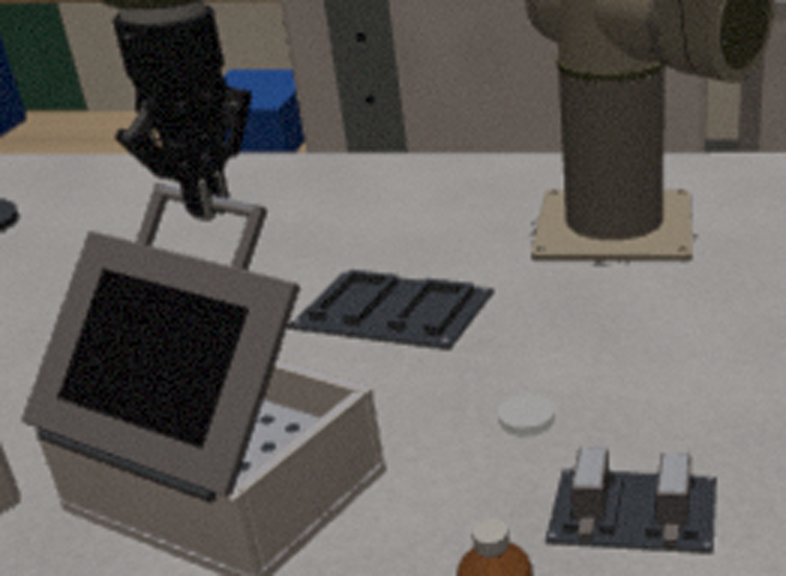

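The last picture shows the lid's front corners at (90,235) and (298,287) and its bar at (211,199), which gives about 48°. I nudge it by about 1.5° and relieve the radial push on the hinge.

Call:
move_arm --motion "0 0 0.15 0 0 0;0.1 0 0.3 0 0 0;0.2 -0.1 0.45 0 0 0;0.25 -0.1 0.6 0 0 0;0.25 -0.1 0.6 0 0 0;0.25 -0.1 0.6 0 0 0;0.25 -0.1 0.6 0 0 0;0.25 -0.1 0.6 0 0 0;0.25 -0.1 0.6 0 0 0;0.25 -0.1 0.6 0 0 0"

```text
time: 20.82
tool_pos: [545.2, -326.0, 268.4]
tcp_rot: [-90.0, -0.0, -114.1]
ft_force: [-5.6, -1.5, 4.2]
finger_gap: 10.4
```

```bash
python3 - <<'E'
from h import *
a=snap('top','t8.png');b=snap('scene','s8.png')
s=readout.sense();print(s['time'],s['tool_pos'],s['ft_force'],s['finger_gap'],abs(s['qd']).max())
# dark window of the lid: fit its angle from scene corners (plane of the lid's top)
H=np.array([467+230*.9135,-290.5-230*.407,100.5]);X=np.array([.9135,-.407,0]);Y=np.array([.407,.9135,0])
for nm,ss in(('t0',0),('s0',0),('s7',1),('s8',1)):
    d=dict(np.load(f'pics/{nm}.npz'));g=cv2.cvtColor(d['image'],cv2.COLOR_BGR2GRAY)
    m=((g<45)*255).astype(np.uint8);m=cv2.medianBlur(m,5)
    if nm[0]=='t': m[:,:365]=0;m[:115]=0;m[215:]=0;m[:,450:]=0
    else: m[:150]=0;m[250:]=0;m[:,:60]=0;m[:,165:]=0
    cs=[c for c in cv2.findContours(m,cv2.RETR_EXTERNAL,cv2.CHAIN_APPROX_NONE)[0]]
    c=max(cs,key=cv2.contourArea);q=cv2.moments(c);c0=(q['m10']/q['m00'],q['m01']/q['m00']);print(nm,cv2.contourArea(c),c0)
    if nm=='t0': w=ray(d,*c0,112.5)-H;L=-(w@X);l=w@Y;print('window centre in lid',L,l)
    else:
        th=np.radians(np.arange(0,70,.5));P=[proj(d,H+L*(-X*np.cos(t)+np.array([0,0,np.sin(t)]))+12*(np.array([0,0,np.cos(t)])+X*np.sin(t))+l*Y) for t in th]
        e=np.linalg.norm(np.array(P)-c0,axis=1);i=e.argmin();print(' angle',np.degrees(th[i]),'resid px',e[i])
E
```

```text
20.9167 [ 545.18833998 -325.96762266  268.39028675] [-5.24947451 -2.54015794  3.07710668] 10.266469889018852 0.058979272275555564Traceback (most recent call last):
  File "<stdin>", line 12, in <module>
ValueError: max() iterable argument is empty
```

```bash
python3 - <<'E'
from h import *
H=np.array([467+230*.9135,-290.5-230*.407,100.5]);X=np.array([.9135,-.407,0]);Y=np.array([.407,.9135,0])
for nm in('t0','s0','s6','s7','s8'):
    d=dict(np.load(f'pics/{nm}.npz'));g=cv2.cvtColor(d['image'],cv2.COLOR_BGR2GRAY)
    m=((cv2.medianBlur(g,5)<(75 if nm=='t0' else 55))*255).astype(np.uint8)
    x0,x1,y0,y1=(360,455,110,220) if nm[0]=='t' else (60,165,160,250)
    k=np.zeros_like(m);k[y0:y1,x0:x1]=m[y0:y1,x0:x1]
    cs=cv2.findContours(k,cv2.RETR_EXTERNAL,cv2.CHAIN_APPROX_NONE)[0]
    if not cs: print(nm,'none',g[y0:y1,x0:x1].min());continue
    c=max(cs,key=cv2.contourArea);q=cv2.moments(c);c0=(q['m10']/q['m00'],q['m01']/q['m00']);print(nm,cv2.contourArea(c),c0,cv2.boundingRect(c))
    if nm=='t0': w=ray(d,*c0,112.5)-H;L=-(w@X);l=w@Y;print('window centre in lid',L,l)
    else:
        th=np.radians(np.arange(0,70,.5));P=[proj(d,H+L*(-X*np.cos(t)+np.array([0,0,np.sin(t)]))+12*(np.array([0,0,np.cos(t)])+X*np.sin(t))+l*Y) for t in th]
        e=np.linalg.norm(np.array(P)-c0,axis=1);i=e.argmin();print(' angle',np.degrees(th[i]),'resid px',e[i])
E
```

```text
t0 2689.5 (404.82388300179707, 154.76711904319265) (368, 124, 74, 63)
window centre in lid 91.1001400592267 -0.7166918236609305
s0 1460.5 (117.03275134086499, 211.5644185781125) (80, 194, 74, 37)
 angle 0.0 resid px 1.3730871353307883
s6 1927.5 (112.39282317336792, 204.20207522697794) (76, 182, 73, 47)
 angle 16.5 resid px 0.7799418529818155
s7 2343.5 (100.78344356731385, 198.39065500320035) (70, 170, 62, 59)
 angle 46.5 resid px 1.05864394343537
s8 2339.5 (100.22839638099308, 198.33490061979055) (70, 170, 62, 59)
 angle 47.5 resid px 1.07351110553684
```

```bash
python3 -c "
from h import *
print(readout.sense()['time'],r.hand_in())"
```

```text
the job is handed in; nothing more can be done
20.9167 None
```

Both cartridges are in the carrier, the one of the three plates that measures 104 x 150 mm, with their tabs in the slots, and I let go of them. The arm holds the lid open at about 50° by its bar. I handed the job in at 20.9 s; no verdict was reported.

**Cartridges:** each touched the nest floor with its underside at about 4 mm. The last picture I viewed shows both tabs between the slot walls, and the bystanders in that picture were in place. I viewed no picture after the final lid nudge.

**Lid:** the arm was still, with about 7 N at the wrist. The checks on the angle disagree by a few degrees:

| Check | Angle |
|---|---|
| Horizontal travel of the bar | about 50° |
| Height of the bar | about 52° |
| Fit to the lid's dark window in the image | 47.5° |

The window fit read about 3° low at the 20° stage of the lift, so I judge the true angle to be 49–51°.

**Grip and force:** the finger opening on the 12 mm bar read about 10 mm. While lifting, the wrist force rose to about 23 N along the line to the hinge, and I relieved it before handing in.

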